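# Turn the gouge tray end for end and dock it in its bay

## Task

The tool tray on the bench lies the wrong way round for its rack: turn it end for end on the bench, keeping it level so that its two gouges stay inside, and slide it plain end first into the empty bay until its green front sits home against the ends of the rails, like the tray beside it. Then swing the red-tipped catch across the front so that it is closed like its neighbour. Leave the other things on the bench where they are.

Things in the scene. Friction and masses are not known exactly. Their poses are not given: they have to be found in the camera images.
- rack: low plywood rack fixed on the bench, two open-topped bays side by side, 165 mm deep, rails 44 mm high. Origin: on the bench at the middle of the empty bay's mouth, in the plane of the rail ends. x: horizontal, into the bay (the way a tray slides in); y: left as one looks in; z up. Empty bay 126 mm wide (y -63 to 63), widening by a 6 mm bevel each side over the first 40 mm at the mouth; rails waxed
- bay_end (a point): point on the inner face of the rack's back board (60 mm high), 165 mm in from the mouth of the empty bay, on its middle line, 22 mm up; axes as the rack's. Aluminium lips on the rails overhang the bay by 8 mm each side, 44 to 47 mm above the bench, so a tray can only come in through the mouth, sliding on the bench
- neighbour (a point): centre of the green front of the like tray fixed in the other bay, which is fully home with its own catch closed: what the finished job looks like. It lies 162 mm to the right (rack -y) of the empty bay's middle; the rack's outer sides are at rack y 84 mm and -246 mm
- tray_mid (a point): loose pale plywood tray, about 0.4 kg, on the bench. Origin: centre of its 155 x 120 x 38 mm body, 19 mm above its underside; x points to the plain end, the one that enters the rails; z up. Side and back walls 9 mm thick, floor 5 mm. Behind the body, at x -89.5 to -77.5, is the green front board, 12 mm thick. Fully home the origin is 77.5 mm inside the bay's mouth
- tray_lane (a point): middle of the tray's empty middle lane, on its floor 5 mm above the underside, axes as the tray's. Two lengthwise dividers, 5 mm thick, tops 32 mm above the underside, make three lanes; the middle one is 38 mm wide and 146 mm long (tray x -77.5 to 68.5); each outer one, 27 mm wide, holds a gouge
- tray_front (a point): centre of the tray's green front board (mid-thickness, 28 mm above the tray's underside); axes as the tray's. The board is 12 mm thick, 150 mm wide and 56 mm high, too wide and too high for the bay; fully home it rests on the rail ends and this point is 6 mm in front of them
- catch (a joint): angle of the swing catch of the empty bay, rad: 0 closed (arm straight across the front of the bay), grows as it swings outward and open; about 1.57 points straight out from the rail. It turns about a vertical pin with light friction (under 1 N at its end) and stays where it is left; stops at 0 and 2.5
- catch_hinge (a point): point on the vertical pin of the catch, 29 mm above the bench, fixed to the rack 19 mm in front of the rail ends and 88 mm to the left (rack +y) of the bay's middle
- catch_tip (a point): centre of the red round end of the catch, 66 mm from the pin, 29 mm above the bench. The red end is 16 mm in diameter and stands 19 to 39 mm above the bench; the steel arm is 5 mm thick, 16 mm high (21 to 37 mm above the bench) and 72 mm long. The arm is closed when it points to rack -y
- gouge_a_mid (a point): palm gouge with a wooden handle, 125 mm long in all, 20 x 20 mm handle, 50 g, lying in the tray's +y outer lane; point on the tool's axis near its middle, 10 mm above its underside
- gouge_b_mid (a point): the second palm gouge, alike, in the tray's -y outer lane
- mallet: bystander: joiner's wooden mallet lying on its side, 70 mm high, 265 mm long along its y: head 110 x 65 mm at the +y end, handle towards -y; origin on the bench, 100 mm from the head's centre
- offcut: bystander: pale wood block 110 x 50 x 30 mm; origin under its centre
- stone: bystander: grey sharpening stone in its wooden base, 150 x 50 x 26 mm; origin under its centre
- glue: bystander: yellow glue bottle, 52 mm diameter, 150 mm high; origin under its centre
- tin: bystander: steel tin with pencils, 72 mm diameter, 100 mm high (pencils to 164 mm); origin under its centre
- hammer: bystander: hammer lying on the bench behind the rack; origin under its middle

How it is judged:
On the way, in this order (a step that is already met when the one before it is completed fails the run):
1. the tray stands on the bench outside the bay, turned so that its plain end faces the bay (within about 25 degrees) (x of rack in the frame of tray_mid above 0.06 m and angle between the x axis of tray_mid and the x axis of rack, either way round below 0.45 rad and x of tray_front in the frame of rack below -0.15 m and height (world z) of tray_mid below 0.03 m), for 0.1 s.
2. the tray is fully home in the empty bay, green front against the rail ends (within 4 mm) (x of tray_mid in the frame of rack between 0.0735 and 0.0815 m and y of tray_mid in the frame of rack between -0.006 and 0.006 m and x of tray_front in the frame of rack between -0.01 and -0.002 m and y of tray_front in the frame of rack between -0.006 and 0.006 m and height (world z) of tray_mid below 0.023 m and angle between tray_mid's own z axis and vertical below 0.05 rad), for 0.2 s.
At the end, for the whole second after the job is handed in: the tray stands on the bench fully home in the empty bay (green front within 4 mm of resting on the rail ends, within 6 mm of the bay's middle), both gouges lie in it, and the catch is closed (within 0.12 rad) (all of step 2 and x of gouge_a_mid in the frame of tray_mid between -0.08 and 0.075 m and y of gouge_a_mid in the frame of tray_mid between -0.055 and 0.055 m and z of gouge_a_mid in the frame of tray_mid between -0.02 and 0.03 m and x of gouge_b_mid in the frame of tray_mid between -0.08 and 0.075 m and y of gouge_b_mid in the frame of tray_mid between -0.055 and 0.055 m and z of gouge_b_mid in the frame of tray_mid between -0.02 and 0.03 m and value of joint catch below 0.12 rad); the robot touches nothing.
It fails at once if the tray is tipped by more than 15 degrees (angle between tray_mid's own z axis and vertical above 0.26 rad).
It fails at once if another thing on the bench (mallet, offcut, stone, glue, tin or hammer) is moved by more than 30 mm (distance of any of mallet, offcut, stone, glue, tin, hammer from where it was at the start of the episode above 0.03 m).
It also fails if it takes over 72 s, if anything falls off the work surface, if the arm or the gripper's body presses on something with over 40 N, if the wrist force passes 120 N, or if a joint passes its speed limit or range.

## Robot

A 6-joint arm with a two-finger parallel gripper is mounted at the origin on the work surface. World frame = base frame: x ahead of the robot, y to its left, z up, the work surface at z = 0. Lengths are in m, angles in rad, forces in N, time in s.
With the tool pointing down it reaches from about 0.275 to 0.875 m from the base axis. Payload 12.5 kg.
Tool frame: the origin (TCP) lies between the finger pads; the fingertips stand finger_overhang ahead of it and the grasp point (between the pads) lies 8 mm behind it (finger_overhang is the distance from the TCP to the fingertips, in m); z points along the fingers, y is the line along which they close (so a half turn about z gives the same grasp; the last joint's range is limited). The gripper opens to 85 mm and grips with 20 to 120 N. Pads are 22 mm wide; open, the fingers measure 114 mm over their backs; the gripper's body (76 mm by 85 mm) begins 54 mm behind the grasp point. The pads swing forward as they close: fully open they stand 13 mm farther back than shut.
Start: joints at [1.241, 0.351, 1.652, -0, 1.139, -0.085], TCP at [0.133, 0.534, 0.242] pointing down, gripper open.
Joint ranges: [-2.75, 2.75], [-0.79, 2.1], [0.01, 2.65], [-1.57, 4.71], [0.07, 3.14], [-2.87, 2.87]. Speed limits (rad/s): [2.22, 2.22, 2.79, 3.14, 3.14, 3.14].

## Interface

Orientations are given as a 3x3 rotation matrix whose columns are the frame's x, y, z axes.
In Python, from workcell import sense, grab_frame, camera_info, close_job, finger_overhang gives the robot as it stands. The module is installed in compiled form; this text tells all that it offers.
- The arm moves only by the tool move_arm, never from a script. Its argument "plan" is a list of rows, each a list of 6 numbers: the shift along the world's x, y, z each as a share of 0.15 m, from -1 to 1, then the turn, a rotation vector about the world's x, y, z each as a share of 90 degrees, from -1 to 1. In form: [[dx, dy, dz, ax, ay, az], ...]. A call has exactly 5 rows; each row is the pose to reach, as a shift and turn from the pose commanded when the call began; what a row does not reach only later rows make up. A row lasts 1/12 s, in which the tool goes at most 41.7 mm and 7.16 degrees, less where a joint would pass 70% of its speed; a pose out of reach is approached as far as the arm can. A call with a number of a shift or a turn outside -1 to 1 is refused whole. A call with a gripper value outside its range is refused whole. "jaw" is the opening, from -1 (shut) to 1 (fully open), set as the call begins (left out, the last holds). The fingers move at their own pace and stop on an object; the grip force is fixed at half the most. Time passes only in rows, so rows that repeat a pose let the fingers close, or fill a call up. It gives the time, the measured TCP pose, the force, the opening and the grip force at its end, in the units of the state.
- sense(): the state, without advancing time (a new reading comes with each control period).
- grab_frame(name): name is "scene" or "top" or "wrist"; returns (picture, depth): 480x640x3 uint8, red, green, blue; 480x640 float32, m along the optical axis (not along the pixel's ray), 0 where there is no reading.
- camera_info(name): a dict with "fx", "fy", "cx", "cy" (pixels), "R" (3x3) and "t" (3): a world point X has camera coordinates R X + t; the wrist camera has in their place "hand_eye" (4x4, takes a point from camera to tool coordinates, whose origin is the TCP and whose axes are the flange's). Camera axes: x right, y down, z forward; pixel columns grow to the right and rows downward; lengths in m; the calibration is good to about 2 mm. A picture is of the moment at which its call begins: read the wrist's pose just before it. camera_info takes no time and is no camera call.
- close_job(): hands the job in; it is judged then, once.
The state is a dict: "time_s": time; "joints": joint angles; "qvel": joint speeds; "tau": joint torques, N m; "tcp_pos": TCP position; "orientation": TCP orientation; "contact_force": force on the tool from outside, world axes, zero at the start; "ft_torque": the same for the moment, N m; "opening": opening from 0.0 (shut) to 1.0 (fully open); "finger_force": force on a finger pad.
Only numpy, scipy, OpenCV 4.12 (cv2) and the standard library are available. Lean on these libraries where they do the work, as an engineer would, in place of code of your own. Each camera call takes 0.05 s, during which the arm holds its last target. There are 200 camera calls.

## Working session

There is one attempt and no reset: what is moved stays moved. The work goes in short steps, Python scripts to look and compute and a tool call to move; the robot and the scene stay as the last step left them, time stands still between calls to the robot, and variables do not carry over. Pictures are saved under pics/ and viewed, at most 12 in all, crops included, and the job is handed in when it is done.

Besides the shell and the picture viewer there is one more tool, called after "Call:" as name([rows], argument=value, ...), one row to a line, values as JSON. move_arm: Moves the arm, as the interface text tells. Its arguments: {"type":"object","properties":{"plan":{"type":"array","items":{"type":"array","items":{"type":"number"}}},"jaw":{"type":"number"}},"required":["plan"]}

```bash
mkdir -p pics
python3 - <<'E'
from workcell import *
import cv2,numpy as np
print(sense(),finger_overhang)
for n in("scene","top"):
    p,d=grab_frame(n); cv2.imwrite(f"pics/{n}0.png",p[:,:,::-1]); np.savez(f"{n}0.npz",p=p,d=d)
    print(n,camera_info(n))
E
```

```text
{'time_s': 0.0, 'joints': array([ 1.24141439e+00,  3.51284186e-01,  1.65247853e+00, -4.05210231e-06,
        1.13912631e+00, -8.46300259e-02]), 'qvel': array([-0.00012343, -0.00115399,  0.00151153, -0.00030133,  0.00160039,
        0.00108905]), 'tau': array([-6.55347721e-04, -5.06113672e+01, -2.91403323e+01, -1.63205736e-04,
        4.57466158e-03,  2.94286315e-05]), 'tcp_pos': array([0.13315172, 0.53327708, 0.24171147]), 'orientation': array([[-9.70197859e-01,  2.42313726e-01, -4.15837718e-04],
       [ 2.42314059e-01,  9.70197088e-01, -1.22786692e-03],
       [ 1.05915535e-04, -1.29203718e-03, -9.99999160e-01]]), 'contact_force': array([-0.52409181, -0.36155065,  0.04712003]), 'ft_torque': array([-0.0239287 , -0.02851826,  0.00754699]), 'finger_force': 0.0, 'opening': 1.0005051670341523} 0.011
scene {'fx': 614.0839206511134, 'fy': 614.0839206511134, 'cx': 317.3230657901834, 'cy': 247.12088776045098, 'R': array([[-0.0591597 ,  0.99823244, -0.00566848],
       [ 0.66920235,  0.03544512, -0.74223437],
       [-0.74072151, -0.04770373, -0.67011641]]), 't': array([ 0.05004399, -0.33854262,  2.19445236])}
top {'fx': 596.126628093053, 'fy': 596.126628093053, 'cx': 318.75553512281886, 'cy': 241.16702260777328, 'R': array([[ 0.0077543 , -0.99988742,  0.01284608],
       [-0.98017138, -0.01014382, -0.1978918 ],
       [ 0.19799983, -0.01105685, -0.98013969]]), 't': array([-0.0159837 ,  0.59744295,  1.28732785])}
```

View pics/top0.png

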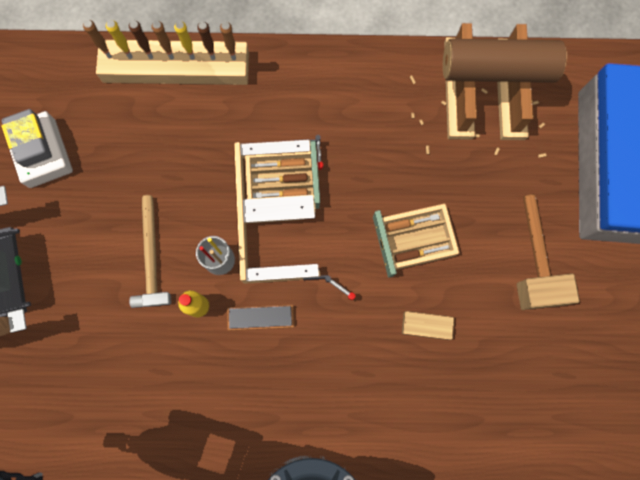

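View pics/scene0.png

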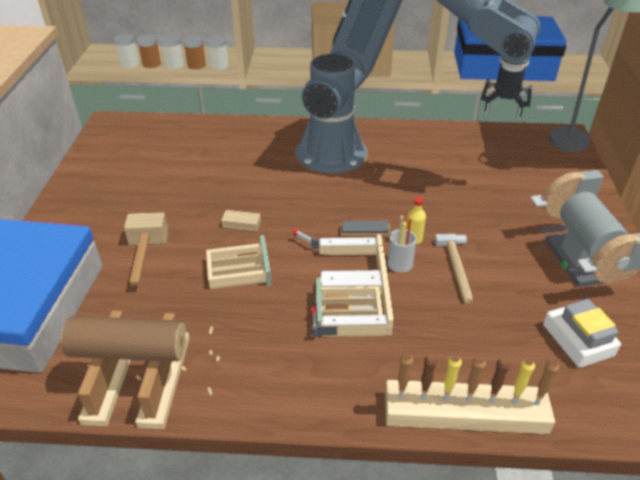

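The top view shows the tray with its green front at about (386,243) facing the rack and its plain end at (456,232). The bay mouth is near (318,240), the catch hinge near (325,278) and the red tip at (352,296). The scene view agrees, and the tray is clear of the offcut and mallet.

```bash
cat > h.py <<'E'
import numpy as np,cv2
from workcell import camera_info
def cloud(n,d):
    c=camera_info(n); v,u=np.mgrid[0:480,0:640]
    P=np.stack([(u-c['cx'])/c['fx']*d,(v-c['cy'])/c['fy']*d,d],-1)-c['t']
    return P@c['R']
def ray(n,uv,z):
    c=camera_info(n); o=-c['R'].T@c['t']
    r=c['R'].T@np.array([(uv[0]-c['cx'])/c['fx'],(uv[1]-c['cy'])/c['fy'],1.]); return o+r*(z-o[2])/r[2]
def masks(p):
    h=cv2.cvtColor(p,cv2.COLOR_RGB2HSV); H,S,V=h[...,0],h[...,1],h[...,2]
    return dict(green=(H>55)&(H<95)&(S>40),red=((H<6)|(H>174))&(S>190)&(V>150),white=(S<30)&(V>190),pale=(H>12)&(H<28)&(S<140)&(V>150))
def comps(m,amin):
    n,l,s,c=cv2.connectedComponentsWithStats(m.astype(np.uint8))
    return [(l==i,s[i],c[i]) for i in range(1,n) if s[i][4]>=amin]
E
python3 - <<'E'
from h import *
np.set_printoptions(precision=4,suppress=True)
f=np.load('top0.npz');p,d=f['p'],f['d'];P=cloud('top',d);M=masks(p)
c=camera_info('top');print('cam',-c['R'].T@c['t'])
for k,zr,a in(('green',.056,20),('red',.039,4),('white',.047,100),('pale',.038,60)):
    for m,s,ce in comps(M[k],a):
        if not(200<ce[0]<480 and 110<ce[1]<350):continue
        z=P[m][:,2]
        mm=m&(abs(P[...,2]-zr)<.007)
        if mm.sum()<3: print(k,s,ce,'z',np.percentile(z,[5,50,95]));continue
        uv=np.argwhere(mm)[:,::-1]
        X=np.array([ray('top',q,zr) for q in uv])[:,:2]
        (cx,cy),(w,h),an=cv2.minAreaRect((X*1000).astype(np.float32))
        print(k,s,ce,'z',np.percentile(z,[5,50,95]),'n',mm.sum(),'rect mm',cx,cy,w,h,an,cv2.boxPoints(((cx,cy),(w,h),an)).round().tolist())
E
python3 -c "
import cv2;a=cv2.imread('pics/top0.png')[120:320,225:475];cv2.imwrite('pics/c1.png',cv2.resize(a,(750,600),interpolation=cv2.INTER_CUBIC))"
```

```text
cam [0.3308 0.0043 1.3802]
red [319 162   4   6  20] [320.5 164.5] z [-0.001   0.0364  0.04  ] n 18 rect mm 786.1331787109375 -13.500260353088379 12.341760635375977 7.072259426116943 0.4396727383136749 [[780.0, -10.0], [780.0, -17.0], [792.0, -17.0], [792.0, -10.0]]
red [201 247   2   3   5] [201.4 248.2] z [0.1604 0.1654 0.1706]
red [348 292   7   8  36] [351.4722 295.8333] z [-0.0032  0.0382  0.0432] n 31 rect mm 476.3898010253906 -85.64543151855469 11.111628532409668 14.460647583007812 45.18815612792969 [[467.0, -84.0], [478.0, -95.0], [485.0, -87.0], [475.0, -77.0]]
white [242 140  68  15 696] [275.4943 147.0517] z [0.041  0.0463 0.0516] n 661 rect mm 824.904296875 93.4997787475586 26.132152557373047 156.0623321533203 4.691009044647217 [[806.0, 170.0], [818.0, 15.0], [844.0, 17.0], [832.0, 172.0]]
white [ 245  196   70   26 1518] [278.8215 208.4209] z [0.0411 0.0462 0.0508] n 1460 rect mm 676.3597412109375 81.8359146118164 52.90982437133789 157.79421997070312 4.379520416259766 [[644.0, 158.0], [656.0, 1.0], [709.0, 5.0], [697.0, 163.0]]
white [247 264  71  17 823] [282.158  272.0377] z [0.0391 0.046  0.0507] n 772 rect mm 527.6803588867188 71.39490509033203 25.926549911499023 158.39779663085938 4.270731449127197 [[509.0, 149.0], [521.0, -9.0], [547.0, -7.0], [535.0, 151.0]]
pale [441  81  39  57 721] [454.2996 113.6436] z [0.0019 0.0208 0.0281] n 12 rect mm 924.7520141601562 -331.9747009277344 19.23807716369629 74.55960083007812 87.80864715576172 [[887.0, -340.0], [962.0, -343.0], [962.0, -324.0], [888.0, -321.0]]Traceback (most recent call last):
  File "<stdin>", line 12, in <module>
  File "h.py", line 8, in ray
    c=camera_info(n); o=-c['R'].T@c['t']
ValueError: time passes only in moves, steps and waits
```

View pics/c1.png

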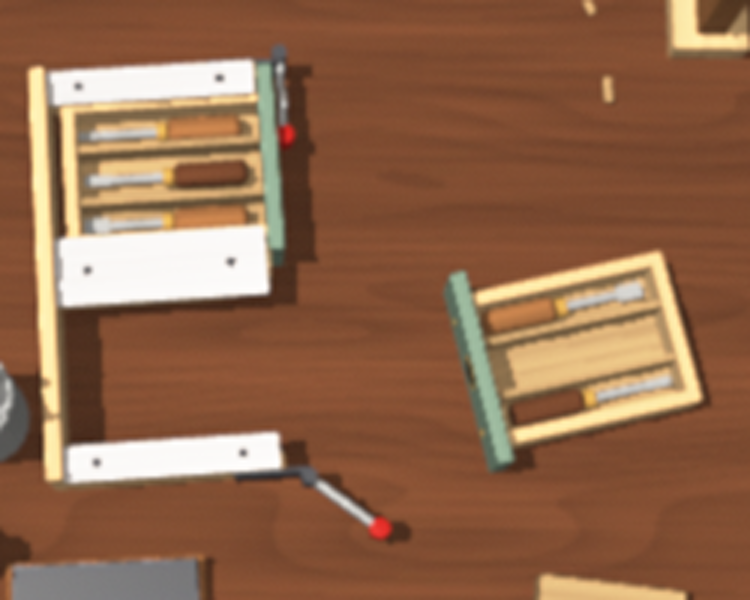

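The crop shows the tray's green front at crop (478,370), with the middle lane facing the plain end at upper right. The catch hinge is at (308,474) and the tip at (380,528). Rail lips match the expected 110 mm gap. The green mask was too strict and needs fixing.

```bash
sed -i 's/^from workcell import camera_info/from workcell import camera_info as _ci\nfrom functools import lru_cache\ncamera_info=lru_cache(None)(_ci)/' h.py
python3 - <<'E'
from h import *
f=np.load('top0.npz');p,d=f['p'],f['d'];P=cloud('top',d)
print(cv2.cvtColor(p,cv2.COLOR_RGB2HSV)[243,380:392].tolist())
h=cv2.cvtColor(p,cv2.COLOR_RGB2HSV)
g=(h[...,0]>40)&(h[...,0]<100)&(h[...,1]>30)
pl=(h[...,2]>150)&(h[...,0]>10)&(h[...,0]<30)
roi=np.zeros((480,640),bool);roi[190:290,365:470]=1
for k,m,z in(('green',g&roi,.056),('tray',pl&roi,.038)):
    m=max(comps(m,20),key=lambda q:q[1][4])[0]
    print(k,m.sum(),np.percentile(P[m][:,2],[5,50,95]))
    mm=m&(abs(P[...,2]-z)<.012) if k=='green' else m
    X=np.array([ray('top',q,z) for q in np.argwhere(mm)[:,::-1]])[:,:2]*1000
    r=cv2.minAreaRect(X.astype(np.float32));print(r,cv2.boxPoints(r).round(1).tolist())
E
```

```text
[[28, 44, 75], [23, 83, 71], [26, 72, 120], [48, 44, 168], [59, 38, 187], [61, 38, 187], [61, 40, 187], [59, 39, 178], [36, 48, 144], [18, 97, 137], [17, 116, 141], [17, 116, 143]]
green 470 [0.02291937 0.05388439 0.05915772]
((596.9384155273438, -159.60116577148438), (150.07701110839844, 14.103649139404297), 13.500127792358398) [[522.2999877929688, -170.3000030517578], [525.5999755859375, -184.0], [671.5, -148.89999389648438], [668.2999877929688, -135.1999969482422]]
tray 2778 [-0.00069285  0.01663747  0.03973772]
((619.3626708984375, -244.7535400390625), (125.27184295654297, 153.99722290039062), 13.282334327697754) [[540.7000122070312, -184.1999969482422], [576.0999755859375, -334.1000061035156], [698.0, -305.29998779296875], [662.5999755859375, -155.39999389648438]]
```

Front board centre is at about (597,-160) mm, tray x yaw about -76.5°, and tray_mid about (616,-241). Bay mouth is at about (601.5,-3), rack x yaw about 94.4°, and the catch is at about 2.25 rad. The sizes check out (150 mm board, 110 mm lip gap). Moving over the front board now, and turning to yaw -76.5°.

Call:
move_arm([
  [0.124,-0.185,0,0,0,-0.068],
  [0.248,-0.37,0,0,0,-0.136],
  [0.371,-0.554,0,0,0,-0.203],
  [0.495,-0.739,0,0,0,-0.271],
  [0.619,-0.924,0,0,0,-0.339],
], jaw=1)

```text
time_s: 0.52
tcp_pos: [0.2265, 0.3935, 0.2421]
orientation: [[-0.709, 0.705, -0.0], [0.705, 0.709, -0.0], [-0.0, -0.0, -1.0]]
contact_force: [1.2, 0.5, -0.1]
opening: 1.002
finger_force: 0.0
```

Call:
move_arm([
  [0.124,-0.185,0,0,0,-0.068],
  [0.248,-0.37,0,0,0,-0.136],
  [0.371,-0.554,0,0,0,-0.203],
  [0.495,-0.739,0,0,0,-0.271],
  [0.619,-0.924,0,0,0,-0.339],
])

```text
time_s: 0.93
tcp_pos: [0.3194, 0.2549, 0.2422]
orientation: [[-0.253, 0.967, -0.0], [0.967, 0.253, -0.0], [-0.0, -0.0, -1.0]]
contact_force: [0.2, 0.3, -0.2]
opening: 0.997
finger_force: 0.0
```

Call:
move_arm([
  [0.124,-0.185,0,0,0,-0.068],
  [0.248,-0.37,0,0,0,-0.136],
  [0.371,-0.554,0,0,0,-0.203],
  [0.495,-0.739,0,0,0,-0.271],
  [0.619,-0.924,0,0,0,-0.339],
])

```text
time_s: 1.35
tcp_pos: [0.4123, 0.1162, 0.2422]
orientation: [[0.273, 0.962, -0.0], [0.962, -0.273, 0.0], [-0.0, -0.0, -1.0]]
contact_force: [0.5, 0.4, 0.1]
opening: 1.002
finger_force: 0.0
```

Call:
move_arm([
  [0.124,-0.185,0,0,0,-0.068],
  [0.248,-0.37,0,0,0,-0.136],
  [0.371,-0.554,0,0,0,-0.203],
  [0.495,-0.739,0,0,0,-0.271],
  [0.619,-0.924,0,0,0,-0.339],
])

```text
time_s: 1.77
tcp_pos: [0.5052, -0.0224, 0.2421]
orientation: [[0.724, 0.69, -0.0], [0.69, -0.724, 0.0], [-0.0, -0.0, -1.0]]
contact_force: [0.3, -0.9, 0.3]
opening: 1.002
finger_force: 0.0
```

Call:
move_arm([
  [0.124,-0.185,0,0,0,-0.068],
  [0.248,-0.37,0,0,0,-0.136],
  [0.371,-0.554,0,0,0,-0.203],
  [0.495,-0.739,0,0,0,-0.271],
  [0.619,-0.924,0,0,0,-0.339],
])

```text
time_s: 2.18
tcp_pos: [0.598, -0.1609, 0.2419]
orientation: [[0.974, 0.227, -0.001], [0.227, -0.974, 0.0], [-0.001, -0.0, -1.0]]
contact_force: [-0.3, 0.5, 0.4]
opening: 1.003
finger_force: 0.0
```

```bash
cat >> h.py <<'E'
def st():
    from workcell import sense
    s=sense();R=s['orientation'];np.set_printoptions(precision=4,suppress=True)
    print('t',round(s['time_s'],2),'tcp mm',(s['tcp_pos']*1000).round(1),'yaw_y',np.degrees(np.arctan2(R[1,1],R[0,1])).round(2),'z',R[:,2].round(3),'F',s['contact_force'].round(1),'T',s['ft_torque'].round(2),'open',round(s['opening'],3),'ff',round(s['finger_force'],1),'j6',s['joints'][5].round(2))
    return s
E
python3 - <<'E'
from h import *
from workcell import grab_frame
s=st();p,d=grab_frame('wrist');cv2.imwrite('pics/w1.png',p[:,:,::-1]);np.savez('w1.npz',p=p,d=d,R=s['orientation'],t=s['tcp_pos']);print(camera_info('wrist'))
E
```

```text
t 2.18 tcp mm [ 598.  -160.9  241.9] yaw_y -76.88 z [-0.001  0.    -1.   ] F [-0.3  0.5  0.4] T [ 0.01  0.   -0.03] open 1.003 ff 0.0 j6 1.0
{'fx': 369.1737604146787, 'fy': 369.1737604146787, 'cx': 315.2237227062081, 'cy': 238.1246172415815, 'hand_eye': array([[-0.0013, -0.9508, -0.3099,  0.079 ],
       [ 1.    , -0.0016,  0.0007, -0.0003],
       [-0.0012, -0.3099,  0.9508, -0.1313],
       [ 0.    ,  0.    ,  0.    ,  1.    ]])}
```

View pics/w1.png

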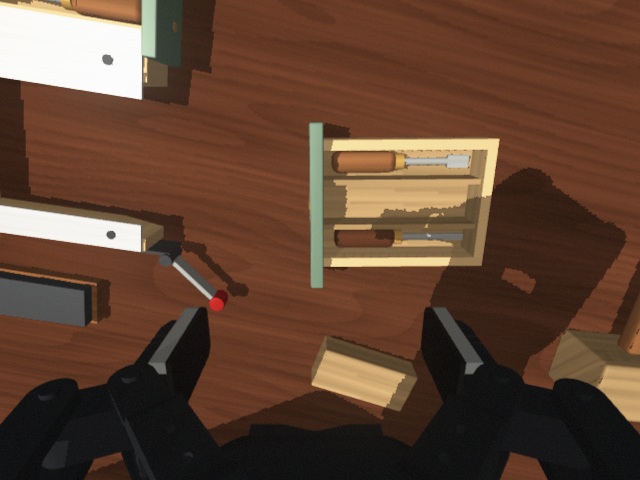

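The wrist view shows the board squarely aligned with the jaws at column 316, rows 123–287. The empty middle lane lies between rows about 180 and 220. Next, a metric check and the rack edges.

```bash
cat >> h.py <<'E'
def wray(uv,z,R,t):
    c=camera_info('wrist');E=c['hand_eye']
    r=R@E[:3,:3]@np.array([(uv[0]-c['cx'])/c['fx'],(uv[1]-c['cy'])/c['fy'],1.]);o=t+R@E[:3,3]
    return (o+r*(z-o[2])/r[2])*1000
E
python3 - <<'E'
from h import *
f=np.load('w1.npz');p,R,t=f['p'],f['R'],f['t']
h=cv2.cvtColor(p,cv2.COLOR_RGB2HSV)
g=((h[...,0]>40)&(h[...,0]<100)&(h[...,1]>30));g[:,:270]=0;g[:,350:]=0;g[300:]=0
m=max(comps(g,20),key=lambda q:q[1][4])[0]
(c,s,a)=cv2.minAreaRect(np.argwhere(m)[:,::-1].astype(np.float32));print(c,s,a)
a0,a1=wray((316,123),.056,R,t),wray((316,287),.056,R,t)
print('board ends',a0,a1,'mid',(a0+a1)/2,'yaw',np.degrees(np.arctan2(*(a0-a1)[1::-1])),np.linalg.norm(a0-a1))
print('plain end corners',wray((499,139),.038,R,t),wray((483,265),.038,R,t))
print('lane', wray((400,180),.032,R,t),wray((400,221),.032,R,t))
for n,q,z in(('midrail in',(143,99),.047),('leftrail in',(141,219),.047),('leftrail out',(141,251),.047),('tip',(218,302),.039),('hinge',(168,253),.037)):print(n,wray(q,z,R,t))
E
```

```text
(315.5, 204.5) (165.0, 13.0) 90.0
board ends [ 671.07160696 -144.57630311   56.        ] [ 527.03180159 -178.03056079   56.        ] mid [ 599.05170427 -161.30343195   56.        ] yaw 13.075524968067173 147.87377349554933
plain end corners [ 694.03486356 -304.28067573   38.        ] [ 578.49434132 -333.88382327   38.        ]
lane [ 639.28207439 -231.75949615   32.        ] [ 601.64280731 -243.35090754   32.        ]
midrail in [657.14087952  -0.93753331  47.        ]
leftrail in [553.34932295  -7.83867085  47.        ]
leftrail out [522.02120011 -10.41723045  47.        ]
tip [480.62181774 -87.36184427  39.        ]
hinge [521.15025667 -32.0413374   37.        ]
```

Call:
move_arm([
  [0,0,-0.14,0,0,0],
  [0,0,-0.28,0,0,0],
  [0,0,-0.42,0,0,0],
  [0,0,-0.56,0,0,0],
  [0,0,-0.7,0,0,0],
])

```text
time_s: 2.65
tcp_pos: [0.5972, -0.1593, 0.136]
orientation: [[0.973, 0.232, -0.001], [0.232, -0.973, 0.0], [-0.0, -0.0, -1.0]]
contact_force: [0.3, -0.5, -0.5]
opening: 0.996
finger_force: 0.0
```

Call:
move_arm([
  [0.005,0,-0.14,0,0,0],
  [0.005,0,-0.28,0,0,0],
  [0.005,0,-0.42,0,0,0],
  [0.005,0,-0.56,0,0,0],
  [0.005,0,-0.7,0,0,0],
])

```text
time_s: 3.07
tcp_pos: [0.598, -0.1592, 0.031]
orientation: [[0.973, 0.232, -0.001], [0.232, -0.973, 0.0], [-0.0, -0.0, -1.0]]
contact_force: [-0.2, 0.0, -0.2]
opening: 0.999
finger_force: 0.0
```

Call:
move_arm([
  [0,0,0,0,0,0],
  [0,0,0,0,0,0],
  [0,0,0,0,0,0],
  [0,0,0,0,0,0],
  [0,0,0,0,0,0],
], jaw=-1)

```text
time_s: 3.48
tcp_pos: [0.5989, -0.1596, 0.0336]
orientation: [[0.973, 0.232, 0.002], [0.232, -0.973, -0.001], [0.002, 0.001, -1.0]]
contact_force: [-1.1, -0.2, 0.3]
opening: 0.303
finger_force: 0.0
```

Call:
move_arm([
  [0,0,0,0,0,0],
  [0,0,0,0,0,0],
  [0,0,0,0,0,0],
  [0,0,0,0,0,0],
  [0,0,0,0,0,0],
])

```text
time_s: 3.9
tcp_pos: [0.599, -0.1599, 0.0335]
orientation: [[0.973, 0.232, 0.002], [0.232, -0.973, -0.001], [0.002, 0.001, -1.0]]
contact_force: [-0.5, -2.4, 6.0]
opening: 0.133
finger_force: 60.0
```

```bash
python3 -c "
from h import *
st()"
```

```text
t 3.9 tcp mm [ 599.  -159.9   33.5] yaw_y -76.58 z [ 0.002 -0.001 -1.   ] F [-0.5 -2.4  6. ] T [-0.13  0.12  0.02] open 0.133 ff 60.0 j6 1.0
```

Board gripped: opening 0.133 is about 11–12 mm, with 60 N on the pads. Turning the tray counter-clockwise about its centre, 28.5° per call.

Call:
move_arm([
  [-0.049,-0.025,0.003,0,0,0.0633],
  [-0.097,-0.051,0.003,0,0,0.1267],
  [-0.146,-0.076,0.003,0,0,0.19],
  [-0.194,-0.102,0.003,0,0,0.2533],
  [-0.243,-0.127,0.003,0,0,0.3167],
])

```text
time_s: 4.32
tcp_pos: [0.5623, -0.1785, 0.0335]
orientation: [[0.741, 0.672, 0.002], [0.672, -0.741, -0.0], [0.001, 0.002, -1.0]]
contact_force: [3.5, 2.3, 1.5]
opening: 0.132
finger_force: 59.4
```

Call:
move_arm([
  [-0.031,-0.046,0,0,0,0.0633],
  [-0.061,-0.091,0,0,0,0.1267],
  [-0.092,-0.137,0,0,0,0.19],
  [-0.122,-0.182,0,0,0,0.2533],
  [-0.153,-0.228,0,0,0,0.3167],
])

```text
time_s: 4.73
tcp_pos: [0.5393, -0.2127, 0.0335]
orientation: [[0.331, 0.944, 0.002], [0.944, -0.331, 0.0], [0.001, 0.001, -1.0]]
contact_force: [2.3, 3.4, 3.0]
opening: 0.132
finger_force: 59.6
```

Run:
```python
from h import *
from workcell import grab_frame
st();p,d=grab_frame('wrist');cv2.imwrite('pics/w2.png',p[:,:,::-1])
```

```text
t 4.73 tcp mm [ 539.3 -212.7   33.5] yaw_y -19.3 z [ 0.002  0.    -1.   ] F [2.3 3.4 3. ] T [ 0.65 -0.23 -0.09] open 0.132 ff 59.6 j6 -0.12
```

View pics/w2.png

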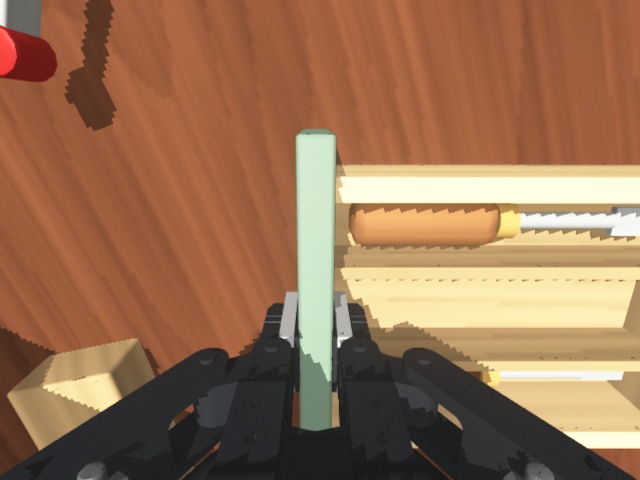

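The tray follows the board, aligned, with the gouges inside. The offcut at lower left, around (140,350), stays clear of the swing by about 25 mm. Continuing.

Call:
move_arm([
  [-0.005,-0.055,0,0,0,0.0633],
  [-0.01,-0.109,0,0,0,0.1267],
  [-0.015,-0.164,0,0,0,0.19],
  [-0.021,-0.218,0,0,0,0.2533],
  [-0.026,-0.273,0,0,0,0.3167],
])

```text
time_s: 5.2
tcp_pos: [0.5354, -0.2532, 0.0335]
orientation: [[-0.157, 0.988, 0.001], [0.988, 0.157, 0.001], [0.001, 0.001, -1.0]]
contact_force: [0.3, 6.7, 6.7]
opening: 0.132
finger_force: 60.2
```

Call:
move_arm([
  [0.022,-0.05,0,0,0,0.0633],
  [0.043,-0.101,0,0,0,0.1267],
  [0.065,-0.151,0,0,0,0.19],
  [0.086,-0.202,0,0,0,0.2533],
  [0.108,-0.252,0,0,0,0.3167],
])

```text
time_s: 5.62
tcp_pos: [0.5513, -0.291, 0.0335]
orientation: [[-0.61, 0.793, -0.001], [0.793, 0.61, 0.001], [0.001, 0.0, -1.0]]
contact_force: [-3.2, 5.8, 9.0]
opening: 0.131
finger_force: 60.5
```

Call:
move_arm([
  [0.043,-0.034,0,0,0,0.0633],
  [0.086,-0.068,0,0,0,0.1267],
  [0.129,-0.102,0,0,0,0.19],
  [0.172,-0.136,0,0,0,0.2533],
  [0.215,-0.17,0,0,0,0.3167],
])

```text
time_s: 6.03
tcp_pos: [0.5834, -0.3166, 0.0335]
orientation: [[-0.914, 0.406, -0.001], [0.406, 0.914, 0.001], [0.001, 0.0, -1.0]]
contact_force: [-4.3, 4.2, 8.7]
opening: 0.133
finger_force: 60.5
```

Call:
move_arm([
  [0.054,-0.009,0,0,0,0.0633],
  [0.108,-0.019,0,0,0,0.1267],
  [0.162,-0.028,0,0,0,0.19],
  [0.216,-0.038,0,0,0,0.2533],
  [0.27,-0.047,0,0,0,0.3167],
])

```text
time_s: 6.45
tcp_pos: [0.6239, -0.3241, 0.0335]
orientation: [[-0.997, -0.08, -0.001], [-0.08, 0.997, -0.0], [0.001, 0.0, -1.0]]
contact_force: [-6.9, 1.0, 7.0]
opening: 0.132
finger_force: 60.3
```

Call:
move_arm([
  [0,0,0,0,0,0],
  [0,0,0,0,0,0],
  [0,0,0,0,0,0],
  [0,0,0,0,0,0],
  [0,0,0,0,0,0],
])

```text
time_s: 6.87
tcp_pos: [0.6246, -0.3242, 0.0336]
orientation: [[-0.997, -0.075, 0.002], [-0.075, 0.997, -0.001], [-0.002, -0.001, -1.0]]
contact_force: [3.2, -1.0, 4.9]
opening: 0.13
finger_force: 59.9
```

Run:
```python
from h import *
from workcell import grab_frame
s=st()
p,d=grab_frame('top');np.savez('top3.npz',p=p,d=d)
a=cv2.resize(p[120:320,225:475,::-1],(750,600),interpolation=cv2.INTER_CUBIC);cv2.imwrite('pics/t3.png',a)
P=cloud('top',d);h=cv2.cvtColor(p,cv2.COLOR_RGB2HSV)
pl=(h[...,2]>150)&(h[...,0]>10)&(h[...,0]<30)&(abs(P[...,2]-.038)<.008);roi=np.zeros((480,640),bool);roi[190:290,340:480]=1
X=np.array([ray('top',q,.038) for q in np.argwhere(pl&roi)[:,::-1]])[:,:2]*1000
r=cv2.minAreaRect(X.astype(np.float32));print(len(X),r,cv2.boxPoints(r).round().tolist())
```

```text
t 6.87 tcp mm [ 624.6 -324.2   33.6] yaw_y 94.32 z [ 0.002 -0.001 -1.   ] F [ 3.2 -1.   4.9] T [-0.21 -0.24  0.1 ] open 0.13 ff 59.9 j6 -2.19
719 ((615.6829223632812, -234.05325317382812), (121.37615966796875, 145.4847412109375), 4.419954299926758) [[550.0, -166.0], [561.0, -311.0], [682.0, -302.0], [671.0, -157.0]]
```

View pics/t3.png

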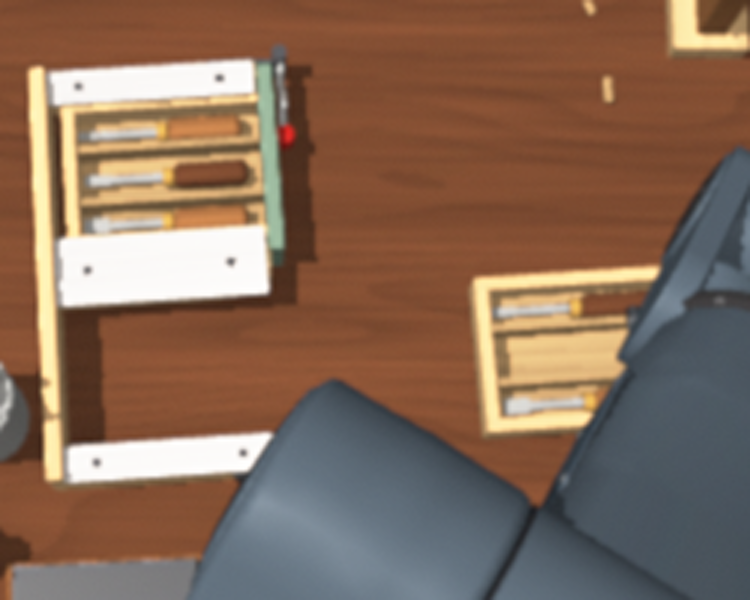

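The tray is now turned and parallel to the bay. Its plain end is at crop (480,360) and the bay axis is about 2–3 mm to the robot's +x side. Advancing 150 mm with that correction.

Call:
move_arm([
  [-0.003,0.066,0,0,0,0],
  [-0.006,0.133,0,0,0,0],
  [-0.01,0.2,0,0,0,0],
  [-0.015,0.266,0,0,0,0],
  [-0.02,0.332,0,0,0,0],
])

```text
time_s: 7.33
tcp_pos: [0.6212, -0.2748, 0.0336]
orientation: [[-0.997, -0.075, 0.002], [-0.075, 0.997, -0.002], [-0.001, -0.002, -1.0]]
contact_force: [1.8, -5.4, 5.7]
opening: 0.134
finger_force: 60.0
```

Call:
move_arm([
  [-0.003,0.066,0,0,0,0],
  [-0.006,0.133,0,0,0,0],
  [-0.01,0.2,0,0,0,0],
  [-0.015,0.266,0,0,0,0],
  [-0.02,0.332,0,0,0,0],
])

```text
time_s: 7.75
tcp_pos: [0.6182, -0.2249, 0.0335]
orientation: [[-0.997, -0.075, 0.002], [-0.075, 0.997, -0.002], [-0.001, -0.002, -1.0]]
contact_force: [0.3, -6.9, 6.3]
opening: 0.129
finger_force: 60.1
```

Call:
move_arm([
  [-0.003,0.066,0,0,0,0],
  [-0.006,0.133,0,0,0,0],
  [-0.01,0.2,0,0,0,0],
  [-0.015,0.266,0,0,0,0],
  [-0.02,0.332,0,0,0,0],
])

```text
time_s: 8.17
tcp_pos: [0.6152, -0.1751, 0.0335]
orientation: [[-0.997, -0.075, 0.002], [-0.075, 0.997, -0.002], [-0.001, -0.002, -1.0]]
contact_force: [0.8, -6.7, 5.9]
opening: 0.131
finger_force: 60.1
```

Run:
```python
from h import *
from workcell import grab_frame
s=st();p,d=grab_frame('wrist');cv2.imwrite('pics/w4.png',p[:,:,::-1]);np.savez('w4.npz',p=p,d=d,R=s['orientation'],t=s['tcp_pos'])
```

```text
t 8.17 tcp mm [ 615.2 -175.1   33.5] yaw_y 94.3 z [ 0.002 -0.002 -1.   ] F [ 0.8 -6.7  5.9] T [-0.96  0.14 -0.01] open 0.131 ff 60.1 j6 -1.99
```

View pics/w4.png

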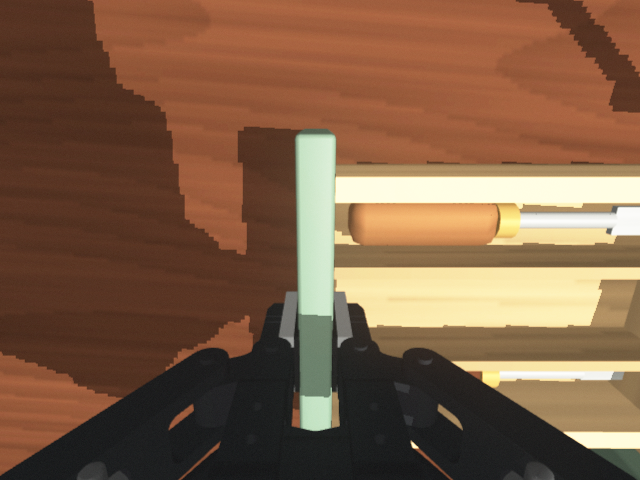

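The tray is square in the grip with the gouges in place; the rails are not in view. Entering slowly while watching the side force.

Call:
move_arm([
  [-0.003,0.04,0,0,0,0],
  [-0.006,0.08,0,0,0,0],
  [-0.009,0.12,0,0,0,0],
  [-0.012,0.16,0,0,0,0],
  [-0.015,0.2,0,0,0,0],
])

```text
time_s: 8.63
tcp_pos: [0.613, -0.1453, 0.0335]
orientation: [[-0.997, -0.075, 0.002], [-0.075, 0.997, -0.002], [-0.001, -0.002, -1.0]]
contact_force: [0.9, -7.7, 5.1]
opening: 0.131
finger_force: 60.2
```

Call:
move_arm([
  [-0.003,0.04,0,0,0,0],
  [-0.006,0.08,0,0,0,0],
  [-0.009,0.12,0,0,0,0],
  [-0.012,0.16,0,0,0,0],
  [-0.015,0.2,0,0,0,0],
])

```text
time_s: 9.05
tcp_pos: [0.6108, -0.1153, 0.0335]
orientation: [[-0.997, -0.075, 0.002], [-0.075, 0.997, -0.001], [-0.001, -0.002, -1.0]]
contact_force: [1.3, -7.3, 7.0]
opening: 0.132
finger_force: 60.2
```

Run:
```python
from h import *
from workcell import grab_frame
s=st()
f=np.load('w4.npz');print('board end w4',wray((316,133),.056,f['R'],f['t']))
p,d=grab_frame('top');cv2.imwrite('pics/t5.png',cv2.resize(p[130:310,225:450,::-1],(750,600),interpolation=cv2.INTER_CUBIC))
```

```text
t 9.05 tcp mm [ 610.8 -115.3   33.5] yaw_y 94.3 z [ 0.002 -0.001 -1.   ] F [ 1.3 -7.3  7. ] T [-1.01  0.14  0.02] open 0.132 ff 60.2 j6 -1.91
board end w4 [ 539.7825 -180.4685   56.    ]
```

View pics/t5.png

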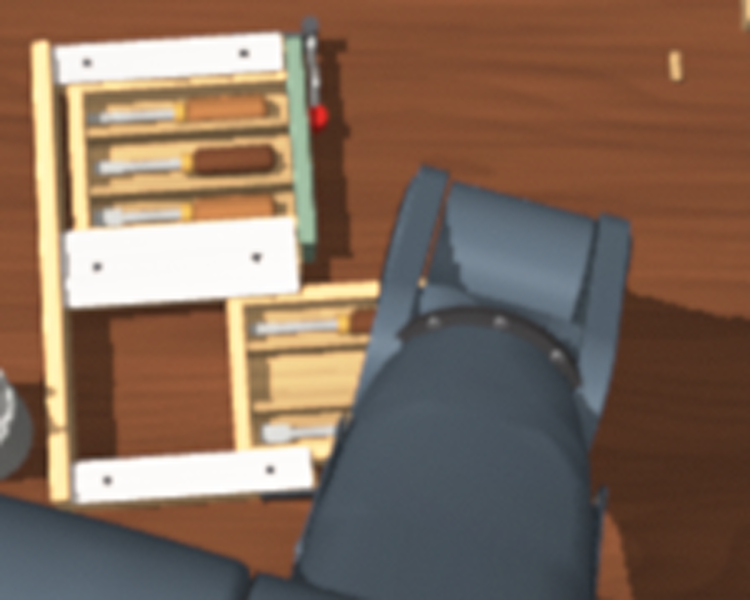

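The tray has entered the bay about 45 mm without side force, and about 105 mm remain. Continuing.

Call:
move_arm([
  [-0.003,0.04,0,0,0,0],
  [-0.006,0.08,0,0,0,0],
  [-0.009,0.12,0,0,0,0],
  [-0.012,0.16,0,0,0,0],
  [-0.015,0.2,0,0,0,0],
])

```text
time_s: 9.52
tcp_pos: [0.6086, -0.0853, 0.0335]
orientation: [[-0.997, -0.075, 0.002], [-0.075, 0.997, -0.001], [-0.001, -0.002, -1.0]]
contact_force: [-0.1, -6.6, 7.3]
opening: 0.128
finger_force: 60.3
```

Call:
move_arm([
  [-0.003,0.04,0,0,0,0],
  [-0.006,0.08,0,0,0,0],
  [-0.009,0.12,0,0,0,0],
  [-0.012,0.16,0,0,0,0],
  [-0.015,0.2,0,0,0,0],
])

```text
time_s: 9.93
tcp_pos: [0.6063, -0.0553, 0.0335]
orientation: [[-0.997, -0.075, 0.001], [-0.075, 0.997, -0.001], [-0.001, -0.001, -1.0]]
contact_force: [0.1, -8.1, 7.5]
opening: 0.13
finger_force: 60.3
```

Call:
move_arm([
  [-0.003,0.04,0,0,0,0],
  [-0.006,0.08,0,0,0,0],
  [-0.009,0.12,0,0,0,0],
  [-0.012,0.16,0,0,0,0],
  [-0.015,0.2,0,0,0,0],
])

```text
time_s: 10.35
tcp_pos: [0.6041, -0.0253, 0.0335]
orientation: [[-0.997, -0.075, 0.001], [-0.075, 0.997, -0.001], [-0.001, -0.001, -1.0]]
contact_force: [1.2, -7.8, 8.1]
opening: 0.133
finger_force: 60.4
```

```bash
python3 -c "
from h import *
st()"
```

```text
t 10.35 tcp mm [604.1 -25.3  33.5] yaw_y 94.3 z [ 0.001 -0.001 -1.   ] F [ 1.2 -7.8  8.1] T [-1.13  0.1   0.04] open 0.133 ff 60.4 j6 -1.76
```

Now about 17 mm to home, so stepping in until the contact force rises.

Call:
move_arm([
  [-0.001,0.02,0,0,0,0],
  [-0.002,0.04,0,0,0,0],
  [-0.004,0.053,0,0,0,0],
  [-0.005,0.067,0,0,0,0],
  [-0.006,0.08,0,0,0,0],
])

```text
time_s: 10.77
tcp_pos: [0.6032, -0.0134, 0.0335]
orientation: [[-0.997, -0.075, 0.001], [-0.075, 0.997, -0.001], [-0.001, -0.001, -1.0]]
contact_force: [1.8, -7.9, 7.3]
opening: 0.13
finger_force: 60.4
```

Call:
move_arm([
  [0,0.005,0,0,0,0],
  [-0.001,0.01,0,0,0,0],
  [-0.001,0.015,0,0,0,0],
  [-0.001,0.02,0,0,0,0],
  [-0.001,0.02,0,0,0,0],
])

```text
time_s: 11.18
tcp_pos: [0.6031, -0.012, 0.0335]
orientation: [[-0.997, -0.075, 0.002], [-0.075, 0.997, -0.003], [-0.001, -0.003, -1.0]]
contact_force: [-0.0, -18.3, 6.7]
opening: 0.134
finger_force: 60.5
```

Call:
move_arm([
  [0,0.005,0,0,0,0],
  [0,0.01,0,0,0,0],
  [0,0.01,0,0,0,0],
  [0,0.01,0,0,0,0],
  [0,0.01,0,0,0,0],
])

```text
time_s: 11.6
tcp_pos: [0.6031, -0.0119, 0.0335]
orientation: [[-0.997, -0.075, 0.002], [-0.075, 0.997, -0.005], [-0.001, -0.005, -1.0]]
contact_force: [-1.0, -29.3, 7.3]
opening: 0.133
finger_force: 60.6
```

Run:
```python
from h import *
from workcell import grab_frame
s=st()
p,d=grab_frame('top');cv2.imwrite('pics/t6.png',cv2.resize(p[130:310,225:450,::-1],(750,600),interpolation=cv2.INTER_CUBIC))
q,d=grab_frame('scene');cv2.imwrite('pics/s6.png',q[:,:,::-1])
```

```text
t 11.6 tcp mm [603.1 -11.9  33.5] yaw_y 94.31 z [ 0.002 -0.005 -1.   ] F [ -1.  -29.3   7.3] T [-4.09  0.3   0.2 ] open 0.133 ff 60.6 j6 -1.74
```

View pics/t6.png

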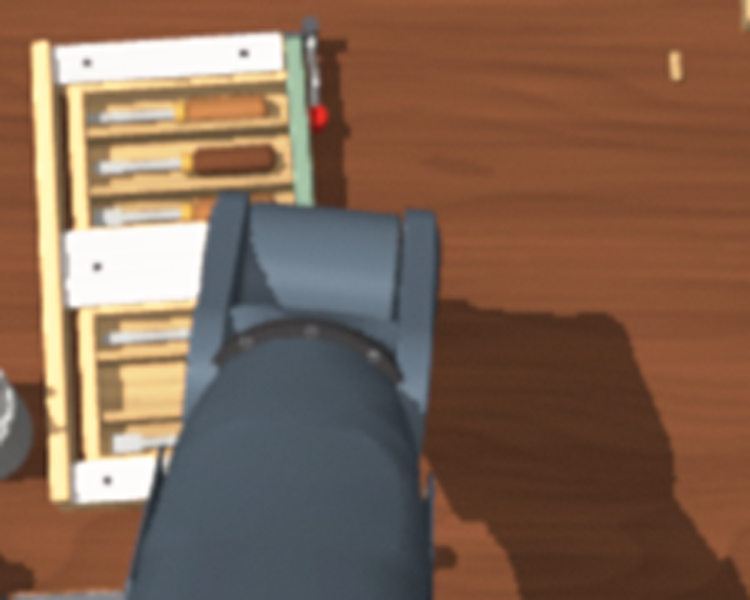

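Hard stop at 29 N, and the gap behind the tray matches the neighbour's, so it is home. Relaxing the push, opening the jaws and rising.

Call:
move_arm([
  [0,-0.005,0,0,0,0],
  [0,-0.01,0,0,0,0],
  [0,-0.015,0,0,0,0],
  [0,-0.015,0,0,0,0],
  [0,-0.015,0,0,0,0],
])

```text
time_s: 12.12
tcp_pos: [0.6031, -0.0121, 0.0335]
orientation: [[-0.997, -0.075, 0.002], [-0.075, 0.997, -0.002], [-0.001, -0.002, -1.0]]
contact_force: [0.4, -12.9, 7.3]
opening: 0.133
finger_force: 60.9
```

Call:
move_arm([
  [0,0,0,0,0,0],
  [0,0,0,0,0,0],
  [0,0,0,0,0,0],
  [0,0,0,0,0,0],
  [0,0,0,0,0,0],
], jaw=0.2)

```text
time_s: 12.53
tcp_pos: [0.6024, -0.0101, 0.0325]
orientation: [[-0.997, -0.077, -0.0], [-0.077, 0.997, 0.0], [0.0, 0.0, -1.0]]
contact_force: [-0.2, 0.7, -0.2]
opening: 0.597
finger_force: 0.0
```

Call:
move_arm([
  [0,0,0.04,0,0,0],
  [0,0,0.14,0,0,0],
  [0,0,0.34,0,0,0],
  [0,0,0.54,0,0,0],
  [0,0,0.74,0,0,0],
])

```text
time_s: 12.95
tcp_pos: [0.6023, -0.0101, 0.1453]
orientation: [[-0.997, -0.077, -0.0], [-0.077, 0.997, 0.0], [0.0, 0.0, -1.0]]
contact_force: [0.9, -0.3, 0.4]
opening: 0.601
finger_force: 0.0
```

Call:
move_arm([
  [0,-0.2,0.15,0,0,0],
  [0,-0.4,0.3,0,0,0],
  [0,-0.6,0.45,0,0,0],
  [0,-0.8,0.6,0,0,0],
  [0,-1,0.7,0,0,0],
], jaw=-1)

```text
time_s: 13.37
tcp_pos: [0.6027, -0.1617, 0.2517]
orientation: [[-0.997, -0.078, 0.002], [-0.078, 0.997, -0.001], [-0.002, -0.001, -1.0]]
contact_force: [0.3, 0.4, 0.3]
opening: 0.005
finger_force: 0.0
```

Run:
```python
from h import *
from workcell import grab_frame
s=st();R=s['orientation'];t=s['tcp_pos'];p,d=grab_frame('wrist');cv2.imwrite('pics/w7.png',p[:,:,::-1]);np.savez('w7.npz',p=p,d=d,R=R,t=t)
m=masks(p)['red']
for q,ss,c in comps(m,15):print('red',ss,c,wray(c,.039,R,t))
```

```text
t 13.37 tcp mm [ 602.7 -161.7  251.7] yaw_y 94.45 z [ 0.002 -0.001 -1.   ] F [0.3 0.4 0.3] T [ 0.01 -0.    0.01] open 0.005 ff 0.0 j6 -1.99
red [408  60  17  19 100] [413.34  67.64] [476.5875 -88.1303  39.    ]
```

View pics/w7.png

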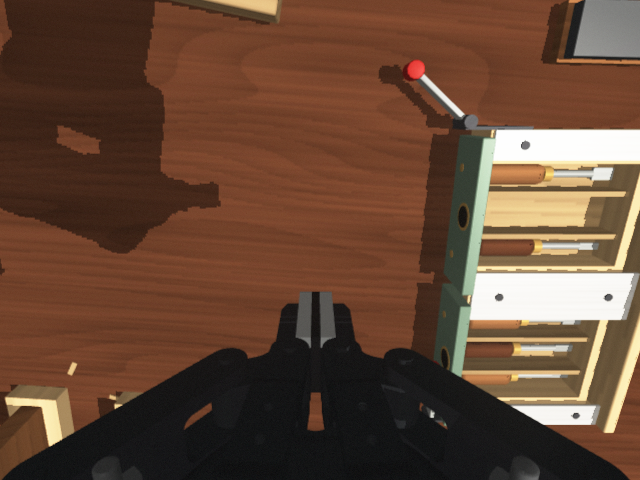

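The wrist view shows the tray flush beside its neighbour with the gouges in. The red tip at (413,68) maps to (477,-88) mm, hinge about (516,-32), which gives 2.26 rad. Moving the shut fingers behind the catch arm.

Call:
move_arm([
  [-0.194,0.153,0,0,0,0],
  [-0.387,0.305,0,0,0,0],
  [-0.581,0.458,0,0,0,0],
  [-0.774,0.61,0,0,0,0],
  [-0.968,0.763,0,0,0,0],
], jaw=-1)

```text
time_s: 13.83
tcp_pos: [0.4557, -0.0448, 0.2488]
orientation: [[-0.997, -0.077, 0.0], [-0.077, 0.997, 0.0], [-0.0, 0.0, -1.0]]
contact_force: [0.3, 0.1, 1.0]
opening: -0.003
finger_force: 0.0
```

Call:
move_arm([
  [0,0,-0.144,0,0,0],
  [0,0,-0.288,0,0,0],
  [0,0,-0.432,0,0,0],
  [0,0,-0.576,0,0,0],
  [0,0,-0.72,0,0,0],
])

```text
time_s: 14.25
tcp_pos: [0.4573, -0.0456, 0.1402]
orientation: [[-0.997, -0.077, 0.001], [-0.077, 0.997, -0.0], [-0.001, -0.0, -1.0]]
contact_force: [0.3, -0.3, -0.3]
opening: 0.002
finger_force: 0.0
```

Call:
move_arm([
  [0,0,-0.144,0,0,0],
  [0,0,-0.288,0,0,0],
  [0,0,-0.432,0,0,0],
  [0,0,-0.576,0,0,0],
  [0,0,-0.72,0,0,0],
])

```text
time_s: 14.67
tcp_pos: [0.4574, -0.0456, 0.032]
orientation: [[-0.997, -0.077, 0.001], [-0.077, 0.997, -0.0], [-0.001, -0.0, -1.0]]
contact_force: [-0.6, -0.4, 0.0]
opening: -0.001
finger_force: 0.0
```

```bash
python3 -c "
from h import *
st()"
```

```text
t 14.67 tcp mm [457.4 -45.6  32. ] yaw_y 94.44 z [ 0.001 -0.    -1.   ] F [-0.6 -0.4  0. ] T [-0.01 -0.04 -0.04] open -0.001 ff 0.0 j6 -1.85
```

Call:
move_arm([
  [0.081,-0.071,0,0,0,0],
  [0.163,-0.143,0,0,0,0],
  [0.217,-0.178,0,0,0,0],
  [0.272,-0.213,0,0,0,0],
  [0.337,-0.228,0,0,0,0],
])

```text
time_s: 15.08
tcp_pos: [0.5082, -0.0803, 0.0329]
orientation: [[-0.997, -0.077, -0.0], [-0.077, 0.997, 0.0], [0.0, 0.0, -1.0]]
contact_force: [-2.4, 1.4, -0.8]
opening: -0.005
finger_force: 0.7
```

Call:
move_arm([
  [0.064,-0.011,0,0,0,0],
  [0.128,0.004,0,0,0,0],
  [0.191,0.019,0,0,0,0],
  [0.243,0.057,0,0,0,0],
  [0.296,0.096,0,0,0,0],
])

```text
time_s: 15.5
tcp_pos: [0.553, -0.065, 0.0328]
orientation: [[-0.997, -0.077, 0.0], [-0.077, 0.997, -0.0], [-0.0, -0.0, -1.0]]
contact_force: [-1.1, -2.0, -0.9]
opening: 0.002
finger_force: 0.5
```

Call:
move_arm([
  [0.027,0.04,0,0,0,0],
  [0.055,0.081,0,0,0,0],
  [0.06,0.1,0,0,0,0],
  [0.063,0.113,0,0,0,0],
  [0.066,0.123,0,0,0,0],
])

```text
time_s: 15.92
tcp_pos: [0.5622, -0.0469, 0.0327]
orientation: [[-0.997, -0.078, -0.0], [-0.078, 0.997, -0.0], [0.0, -0.0, -1.0]]
contact_force: [-1.8, -0.7, 0.1]
opening: 0.001
finger_force: 0.3
```

Run:
```python
from h import *
from workcell import grab_frame
s=st();R=s['orientation'];t=s['tcp_pos'];p,d=grab_frame('wrist');cv2.imwrite('pics/w8.png',p[:,:,::-1])
for n in('top','scene'):
    q,d=grab_frame(n);cv2.imwrite(f'pics/{n}8.png',q[:,:,::-1])
    for _,ss,c in comps(masks(q)['red'],4):print(n,ss,c,(ray(n,c,.039)*1000).round(1))
```

```text
t 15.92 tcp mm [562.2 -46.9  32.7] yaw_y 94.46 z [-0. -0. -1.] F [-1.8 -0.7  0.1] T [-0.15  0.06  0.01] open 0.001 ff 0.3 j6 -1.81
top [319 162   4   6  20] [320.5 164.5] [786.1 -13.5  39. ]
top [201 248   2   2   4] [201.5 248.5] [581.9 256.9  39. ]
top [181 295  10  10  35] [187.0286 298.3714] [467.7 284.   39. ]
```

View pics/w8.png

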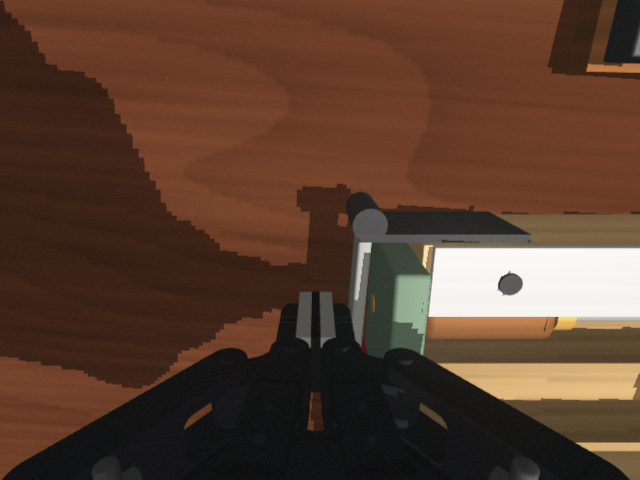

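The catch arm (355,240)→(362,345) now lies nearly across the front with the fingers pushing it. Nudging in until the stop is felt.

Call:
move_arm([
  [0,0.01,0,0,0,0],
  [0,0.02,0,0,0,0],
  [0,0.03,0,0,0,0],
  [0,0.03,0,0,0,0],
  [0,0.03,0,0,0,0],
])

```text
time_s: 16.48
tcp_pos: [0.5622, -0.0446, 0.0328]
orientation: [[-0.997, -0.078, 0.0], [-0.078, 0.997, -0.002], [0.0, -0.002, -1.0]]
contact_force: [-1.6, -16.4, -0.1]
opening: -0.0
finger_force: 7.9
```

Call:
move_arm([
  [0,0.01,0,0,0,0],
  [0,0.013,0,0,0,0],
  [0,0.02,0,0,0,0],
  [0,0.02,0,0,0,0],
  [0,0.02,0,0,0,0],
])

```text
time_s: 16.9
tcp_pos: [0.5623, -0.044, 0.0328]
orientation: [[-0.997, -0.078, 0.0], [-0.078, 0.997, -0.005], [0.0, -0.005, -1.0]]
contact_force: [-3.6, -35.0, -1.3]
opening: -0.002
finger_force: 17.6
```

Stop reached at 35 N. Backing off in rack -x, rising and checking.

Call:
move_arm([
  [0,-0.06,0,0,0,0],
  [0,-0.15,0,0,0,0],
  [0,-0.3,0,0,0,0],
  [0,-0.45,0,0,0,0],
  [0,-0.6,0.1,0,0,0],
])

```text
time_s: 17.32
tcp_pos: [0.5608, -0.1305, 0.0458]
orientation: [[-0.997, -0.078, -0.004], [-0.078, 0.997, 0.001], [0.004, 0.002, -1.0]]
contact_force: [-0.8, -0.4, -0.6]
opening: -0.002
finger_force: 0.0
```

Call:
move_arm([
  [0,-0.1,0.2,0,0,0],
  [0.1,-0.2,0.4,0,0,0],
  [0.2,-0.3,0.6,0,0,0],
  [0.3,-0.4,0.8,0,0,0],
  [0.4,-0.5,1,0,0,0],
])

```text
time_s: 17.73
tcp_pos: [0.6225, -0.2058, 0.1996]
orientation: [[-0.997, -0.077, 0.0], [-0.077, 0.997, 0.0], [-0.0, 0.0, -1.0]]
contact_force: [-0.6, -0.1, -0.2]
opening: 0.0
finger_force: 0.0
```

Run:
```python
from h import *
from workcell import grab_frame
s=st();R=s['orientation'];t=s['tcp_pos'];p,d=grab_frame('wrist');cv2.imwrite('pics/w9.png',p[:,:,::-1])
for _,ss,c in comps(masks(p)['red'],15):
    w=wray(c,.039,R,t);v=w[:2]-[515.8,-31.7];print('red',c,w,np.linalg.norm(v),'catch angle',np.radians(4.4)-np.arctan2(v[1],v[0]))
```

```text
t 17.73 tcp mm [ 622.5 -205.8  199.6] yaw_y 94.43 z [ 0.  0. -1.] F [-0.6 -0.1 -0.2] T [0.02 0.02 0.  ] open 0.0 ff 0.0 j6 -2.04
red [534.     187.4762] [582.103  -34.6491  39.    ] 66.36858093789446 catch angle 0.1212446029637397
red [545.4455 187.    ] [581.0373 -25.6835  39.    ] 65.51417937370041 catch angle -0.015170591955170301
red [503.4    396.7882] [784.2366 -11.609   39.    ] 269.1874199915547 catch angle 0.0020891289472578373
```

View pics/w9.png

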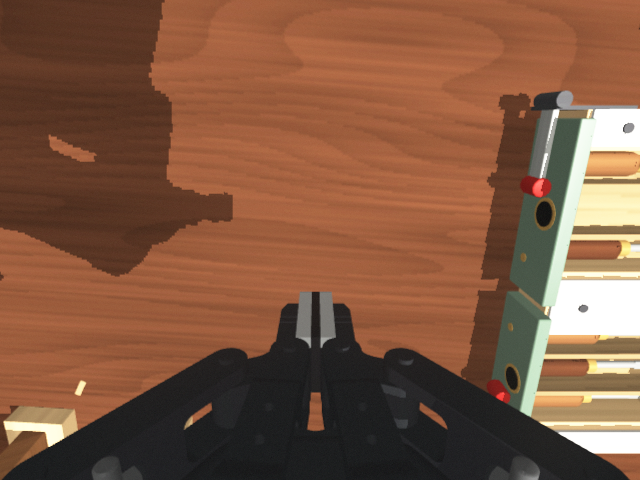

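The catch lies along the front at about 0 rad, like its neighbour's. A last numeric check that the two green fronts are flush.

Run:
```python
from h import *
from workcell import sense
s=sense();R,t=s['orientation'],s['tcp_pos']
p=cv2.imread('pics/w9.png')[:,:,::-1];h=cv2.cvtColor(np.ascontiguousarray(p),cv2.COLOR_RGB2HSV)
g=(h[...,0]>40)&(h[...,0]<100)&(h[...,1]>25)&(h[...,2]>140)   # bright top faces
rx=np.array([np.cos(np.radians(94.4)),np.sin(np.radians(94.4))])
for a,b in((130,160),(160,220),(220,285),(330,355),(355,390)):
    L=[]
    for v in range(a,b):
        u=np.where(g[v,480:])[0]+480
        if len(u)>4:L.append([(wray((q,v),.056,R,t)[:2]-[602,-6])@rx for q in(u.min()-.5,u.max()+.5)])
    if L:print(a,b,np.median(L,0))
```

```text
330 355 [-13.00620633  -1.66337418]
355 390 [-12.92102703  -1.26645671]
```

Run:
```python
from h import *
from workcell import sense
s=sense();R,t=s['orientation'],s['tcp_pos']
p=cv2.imread('pics/w9.png')[:,:,::-1];h=cv2.cvtColor(np.ascontiguousarray(p),cv2.COLOR_RGB2HSV)
print(h[240,510:575:3].tolist())
rx=np.array([np.cos(np.radians(94.4)),np.sin(np.radians(94.4))])
g=(h[...,0]>35)&(h[...,0]<100)&(h[...,1]>15)&(h[...,2]>140)
for a,b in((130,160),(210,235),(260,285),(330,355),(355,390)):
    L=[]
    for v in range(a,b):
        u=np.where(g[v,480:])[0]+480
        if len(u)>4:L.append([(wray((q,v),.056,R,t)[:2]-[602,-6])@rx for q in(u.min()-.5,u.max()+.5)])
    if L:print(a,b,np.median(L,0))
```

```text
[[10, 152, 87], [9, 149, 89], [46, 41, 81], [60, 44, 87], [58, 44, 86], [60, 38, 87], [60, 43, 89], [56, 42, 86], [58, 42, 85], [58, 39, 84], [56, 46, 88], [58, 44, 86], [58, 39, 84], [62, 40, 83], [54, 44, 86], [60, 43, 131], [58, 15, 247], [56, 18, 244], [58, 18, 244], [60, 18, 244], [24, 66, 169], [14, 128, 177]]
210 235 [-13.54144776  -2.06655231]
260 285 [-13.3755959   -1.81905854]
330 355 [-13.00620633  -1.46012483]
355 390 [-12.92102703  -1.13142535]
```

The two fronts line up within about 0.5 mm, a trend explained by yaw. Handing in.

```bash
python3 -c "
from workcell import close_job
print(close_job())"
```

```text
the job is handed in; nothing more can be done
None
```

I turned the tray end for end and slid it fully home, flush with its neighbour to about 0.5 mm. Both gouges are still inside, the red-tipped catch is closed, and the job was handed in at about 18 s, though the hand-in gave no verdict.

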